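# Close up the bench dust extractor and hold its panel shut

## Task

Close up the bench dust extractor: first use the mallet, not the fingers, to drive its sprung lock pin down until it is flush with its collar, and put the mallet back down on the table, clear of the machine. Then turn the quarter-turn fastener on the access panel until its slot lines up with the grooves in the panel, and press the panel down until it sits flush against the frame. Finish while still holding the panel pressed down with the gripper; leave the other things on the table where they are.

Things in the scene. Friction and masses are not known exactly. Their poses are not given: they have to be found in the camera images.
- extractor: Grey bench dust extractor: low fixed box 190 mm (its x) by 360 mm (its y). Origin: centre of its underside, on the table; z up. The panel lies in a recess centred at (0, -50 mm) in its frame; rim top 84 mm high. The deck at its +y end, 72 mm high, carries the lock pin at (0, +120 mm). A black hose stub (52 mm thick, 30 mm long) is on its -y end.
- panel: Aluminium panel 130 (x) by 180 (y) by 12 mm, 0.4 kg, loose in the recess (2 mm play). Origin: centre of its underside; axes as the extractor's. Starts 7 mm proud on hidden sprung pads (79 mm above the extractor's origin; seated and flush: 72). Seating takes about 9 N at its middle; let go, it springs up. The unaligned fastener blocks it. Two dark grooves in its top run along y.
- fastener (a joint): Angle (rad) of the quarter-turn fastener in the panel's middle. 0: its wing and the slot on its top lie along the panel's y axis, in line with the grooves. Grows counter-clockwise seen from above; starts between -1.4 and -0.8. Stops at -1.7 and +1.7, none at 0. Stiff (0.05 N m); stays where it is left.
- fastener_grip (a point): Grip point of the fastener: on its axis, 20 mm above the panel's top. The wing is an upright black bar 44 mm long (point's y), 13 mm thick (point's x), its top 10 mm above this point, on a steel disc 44 mm across and 4 mm thick. The point turns with the fastener.
- pin (a joint): How far the sprung lock pin has been driven down (m). 0: up, its top 12 mm above the collar; 0.012: flush with the collar. Moves against 5 to 7 N (friction and a light spring) and stays where it is left.
- pin_top (a point): Centre of the top of the lock pin, a steel pin 14 mm across, in a collar 32 mm across whose top is 80 mm above the extractor's underside. The point goes down with the pin.
- mallet_grip (a point): Grip point in the middle of the handle's section. The mallet stands on its face, handle level, 35 mm up. Handle 18 mm wide (y), 20 mm high, running along the point's -x, from the head to 98 mm beyond this point. Head: upright dark rubber cylinder 44 mm across, 70 mm high, axis 48 mm along the point's +x, its lower (striking) face 35 mm below the point. 0.33 kg, mostly the head.
- clay_rabbit: Loose bystander: clay rabbit figure, 38 mm across and 80 mm tall, near the pin end of the extractor. Origin: centre of its underside.
- clay_rabbit2: Loose bystander: clay rabbit figure, 38 mm across and 80 mm tall. Origin: centre of its underside.
- paintbrush: Loose bystander: paintbrush lying on the table.
- pliers: Loose bystander: pliers with black handles lying on the table, 165 mm long.
Not all that is in view belongs to the job. Several things have the shape of the panel; the one meant has the colours described above.

How it is judged (in metres and radians):
On the way, in this order (a step that is already met when the one before it is completed fails the run):
1. the lock pin is driven down, within 2 mm of flush with its collar (value of joint pin above 0.01 m), for 0.1 s.
2. the mallet is let go and at rest on the table, clear of the extractor (contact force between the fingers and mallet below 0.1 N and height (world z) of mallet_grip between 0 and 0.06 m and linear speed of mallet below 0.05 m/s and contact force between mallet and extractor below 0.1 N and contact force between mallet and panel below 0.1 N), for 0.2 s.
3. the fastener is lined up with the grooves within 0.2 rad (value of joint fastener between -0.2 and 0.2 rad), for 0.2 s.
4. the panel is pressed flush on the frame by the gripper (z of panel in the frame of extractor below 0.0745 m and angle between the z axis of panel and the z axis of extractor, either way round below 0.035 rad and contact force between the fingers and panel above 2 N), for 0.3 s.
At the end, for the whole second after the job is handed in: Fingers push on the panel or its fastener (over 2 N); panel within 2.5 mm of seated and level within 0.035 rad; fastener within 0.2 rad of lined up; pin within 2 mm of flush or lower; mallet let go, at rest on the table, touching neither extractor nor panel (all of step 2 and all of step 3 and all of step 4 and value of joint pin above 0.01 m); the arm keeps its last pose, push and grip.
It fails at once if the lock pin is pushed by the robot itself instead of the mallet (contact force between any of the fingers, the arm and pin above 0.5 N).
It fails at once if another thing on the table is displaced by more than 30 mm (distance of any of clay_rabbit, clay_rabbit2, paintbrush, pliers from where it was at the start of the episode above 0.03 m).
It also fails if it takes over 58 s, if anything falls off the work surface, if the arm or the gripper's body presses on something with over 40 N, if the wrist force passes 120 N, or if a joint passes its speed limit or range.

## Robot

A 6-joint arm with a two-finger parallel gripper is mounted at the origin on the work surface. World frame = base frame: x ahead of the robot, y to its left, z up, the work surface at z = 0. Lengths are in m, angles in degrees, forces in N, time in s.
With the tool pointing down it reaches from about 0.275 to 0.825 m from the base axis. Payload 5.2 kg.
Tool frame: the origin (TCP) lies on the front face of the gripper's body, between the roots of the fingers; the fingertips stand 84 mm ahead of it and the grasp point (between the pads) lies 65 mm ahead of it (manip.pinch_z is the distance from the TCP to the grasp point, in m); x points along the fingers, z is the direction in which the jaws open and shut, and the axes are right-handed (so a half turn about x gives the same grasp; the last joint's range is limited). The gripper opens to 93 mm and grips with 3 to 60 N. Pads are 15 mm wide; open, the fingers measure 128 mm over their backs; the gripper's body (75 mm by 188 mm) begins 65 mm behind the grasp point.
Start: joints at [51.75, 14.817, 87.949, -0, 77.235, -11.62], TCP at [0.247, 0.492, 0.303] pointing down, gripper open.
Joint ranges: [-179.93, 179.93], [-52.35, 119.4], [10.71, 147.94], [-69.91, 249.91], [12.55, 155.21], [-178.61, 178.61]. Speed limits (degrees/s): [147.25, 147.25, 180, 180, 180, 180].

## Interface

Orientations are given as [roll, pitch, yaw] about the fixed x, y, z axes, in that order (R = Rz(yaw) Ry(pitch) Rx(roll)).
In Python, from plant import manip gives the robot as it stands.
- The arm moves only by the shell command python3 -m pendant 'ROWS'. ROWS is JSON, a list of rows, each a list of 3 entries, a list of its own where there are three numbers: the opening, from -1 (shut) to 1 (fully open), then the shift along the tool's x, y, z as a fraction of full scale, then the turn about the tool's x as a fraction of full scale. A call has 1 to 20 rows; each row is the pose to reach, as a shift and turn from the pose commanded when the call began, along the tool's axes at that moment; what a row does not reach only later rows make up. Full scale, the value 1, is 30 cm for a shift and 90 degrees for a turn. A row lasts 1/10 s, in which the tool goes at most 50 mm and 8.59 degrees, less where a joint would pass 70% of its speed; a pose out of reach is approached as far as the arm can. A call with a number of a shift or a turn outside -1 to 1 is refused whole. A call with a gripper value outside its range is refused whole. The fingers move at their own pace and stop on an object; the grip force is fixed at half the most. Time passes only in rows, so rows that repeat a pose let the fingers close. It gives the time, the measured TCP pose, the force and the opening at its end, in the units of the state.
- manip.read_state(): the state, without advancing time (a new reading comes with each control period).
- manip.camera(name): name is "side" or "top" or "wrist"; returns a dict with "pixels" (420x560x3 uint8, blue, green, red), "fx", "fy", "cx", "cy" (pixels), "xyz" and "rotation" of the camera in the world. Camera axes: x right, y down, z forward; pixel columns grow to the right and rows downward; lengths in m; the calibration is good to about 2 mm. The wrist camera is an equidistant fisheye: a pixel r from the principal point sees the ray r / f radians off the axis. A picture is of the moment at which its call begins. There is no depth.
- manip.hand_in(): hands the job in, once; it reports no verdict.
The state is a dict: "time_s": time; "q": joint angles; "qvel": joint speeds; "joint_efforts": joint torques, N m; "position": TCP position; "eef_rot": TCP orientation; "ft_force": force on the tool from outside, world axes, zero at the start; "moment": the same for the moment, N m; "grip_width": finger opening in m.
Only numpy, scipy, OpenCV 4.12 (cv2) and the standard library are available. Lean on these libraries where they do the work, as an engineer would, in place of code of your own. Each camera call takes 0.05 s, during which the arm holds its last target. There are 200 camera calls.

## Working session

There is one attempt and no reset: what is moved stays moved. The work goes in short steps, Python scripts to look and compute and a shell command to move; the robot and the scene stay as the last step left them, time stands still between calls to the robot, and variables do not carry over. Pictures are saved under pics/ and viewed, about 8 in all and at most 12, crops included, and the job is handed in when it is done.

```bash
mkdir -p pics; ls; cat > h.py <<'E'
import numpy as np, cv2
from plant import manip
def snap(n,f):
    c=manip.camera(n); cv2.imwrite(f,c["pixels"]); np.save(f[:-4]+'.npy',{k:v for k,v in c.items() if k!="pixels"},allow_pickle=True); return c
def ray(f,u,v):
    c=np.load(f[:-4]+'.npy',allow_pickle=True).item()
    a=np.array([(u-c["cx"])/c["fx"],(v-c["cy"])/c["fy"]])
    if 'wrist' in f:
        r=np.hypot(*a); d=np.array([*(a/max(r,1e-9)*np.sin(r)),np.cos(r)])
    else: d=np.array([*a,1.])
    return np.array(c["xyz"]),np.array(c["rotation"])@d
def onz(f,u,v,z):
    o,d=ray(f,u,v); return o+d*(z-o[2])/d[2]
E
python3 - <<'E'
from h import *
a=snap("top","pics/top.png");snap("side","pics/side.png")
print(manip.read_state(),a["xyz"],a["rotation"])
E
```

```text
pics
{'time_s': 0.1, 'q': array([ 5.17497193e+01,  1.48524341e+01,  8.80027624e+01, -1.40775710e-03,
        7.72333083e+01, -1.16209187e+01]), 'qvel': array([ 0.04576455, -0.00929022, -0.18002468,  0.05896166,  0.10567765,
        0.07698359]), 'joint_efforts': array([ 2.94397367e-03, -4.38211262e+01, -2.84645641e+01,  7.22252741e-02,
        3.62614717e-02, -7.68672720e-06]), 'position': array([0.24630084, 0.49138714, 0.30203994]), 'eef_rot': array([ 169.26751395,   89.91148451, -127.36153585]), 'ft_force': array([ 0.08095633, -0.40035699, -0.10364505]), 'moment': array([ 0.03832458, -0.0338943 ,  0.05922615]), 'grip_width': 0.09291535919376867} [0.28394068 0.0200367  1.26643108] [-1.71189603e+02  1.15168524e-01 -9.06043083e+01]
```

View pics/top.png

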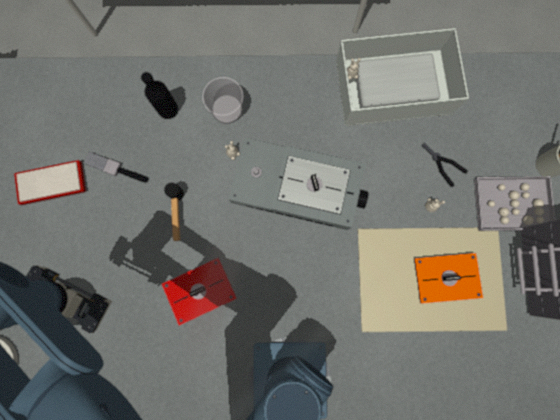

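View pics/side.png

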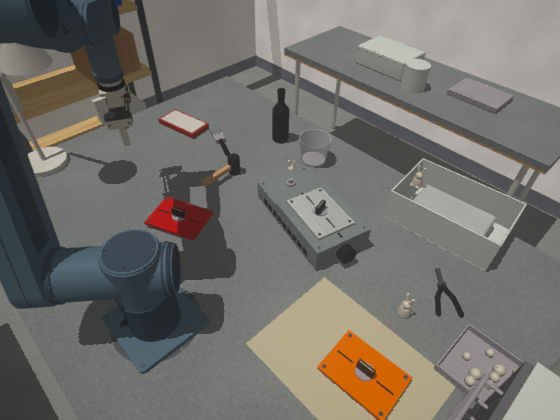

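Top view: the panel could be the grey one in the extractor at (315,184), the red one at (200,291), the orange one at (450,277) or the bin lid at (400,78). The grey one matches the description. The mallet head is at (175,190) with its handle running to (177,240). The paintbrush at (120,168) looks similar. The pin is at (256,172) and the hose at (363,198). I'll check the choice in one close crop.

```bash
python3 - <<'E'
import cv2
i=cv2.imread('pics/top.png')[130:260,150:380]
cv2.imwrite('pics/crop1.png',cv2.resize(i,None,fx=3.4,fy=3.4,interpolation=cv2.INTER_CUBIC))
s=open('h.py').read().replace('np.array(c["rotation"])@d','Rotation.from_euler("xyz",c["rotation"],degrees=True).apply(d)').replace('import numpy','from scipy.spatial.transform import Rotation\nimport numpy',1)
open('h.py','w').write(s)
E
```

```text
(no output)
```

View pics/crop1.png

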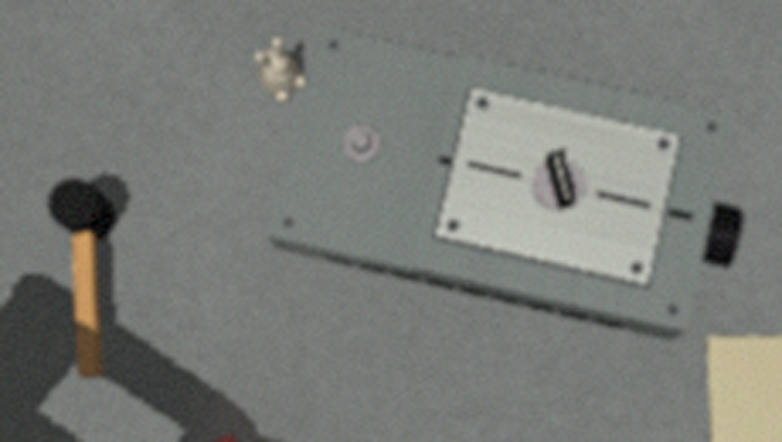

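The crop shows the grey panel with its two dark grooves, the wing turned across them at (560,180), the pin at (362,141), and the mallet head at (80,205) with its handle end at (89,376).

```bash
python3 - <<'E'
from h import *
f='pics/top.png'
def p(x,y,z): return onz(f,150+x/3.4-.35,130+y/3.4-.35,z)
C=np.array([p(*a,.091) for a in[(472,90),(679,135),(648,284),(438,237)]]);c=C.mean(0)
print('panel c',c); print([np.linalg.norm(C[i]-C[i-1]) for i in range(4)])
y=(C[0]+C[3]-C[1]-C[2])[:2]; print('yaxis deg',np.degrees(np.arctan2(y[1],y[0])))
g=(p(468,163,.091)-p(650,206,.091)); print('groove deg',np.degrees(np.arctan2(g[1],g[0])),(p(468,163,.091)+p(650,206,.091))/2)
q=p(362,141,.092);print('pin',q,'panel-pin dist',np.linalg.norm((q-c)[:2]),'dir',np.degrees(np.arctan2(*(q-c)[1::-1])))
w=p(556,155,.121)-p(568,203,.121);print('wing deg',np.degrees(np.arctan2(w[1],w[0])),(p(556,155,.121)+p(568,203,.121))/2)
a=p(84,240,.045);b=p(89,376,.045);d=a-b
print('handle',a,b,'deg',np.degrees(np.arctan2(d[1],d[0])),'head',p(80,205,.07)); print('rabbit',p(280,70,.05))
print(f, 'rabbit2',onz(f,432,204,.04))
E
```

```text
panel c [ 0.54717169 -0.07724406  0.091     ]
[np.float64(0.12931577491444823), np.float64(0.17795072037503032), np.float64(0.1297463646633484), np.float64(0.1778940584904966)]
yaxis deg 76.62347632013932
groove deg 75.74492185617817 [ 0.54836828 -0.07699693  0.091     ]
pin [0.58720488 0.08716487 0.092     ] panel-pin dist 0.16921274347401374 dir 76.31493210241587
wing deg 12.43373599719344 [ 0.54617727 -0.07723685  0.121     ]
handle [0.51420218 0.32992252 0.045     ] [0.39653486 0.32241549 0.045     ] deg 3.650449073971516 head [0.53972794 0.32781055 0.07      ]
rabbit [0.66270684 0.16121595 0.05      ]
pics/top.png rabbit2 [ 0.495633   -0.42646688  0.04      ]
```

```bash
cat >> h.py <<'E'
def go(x,y,z,jaw=None):
    "fractions for the grasp point at x,y,z (tool down), jaw axis at heading jaw (deg)"
    s=manip.read_state(); R=Rotation.from_euler("xyz",s["eef_rot"],degrees=True)
    d=R.inv().apply(np.array([x,y,z+manip.pinch_z])-s["position"])/.3
    zt=R.as_matrix()[:,2]; h=np.degrees(np.arctan2(zt[1],zt[0])); t=0
    if jaw is not None: t=-((jaw-h+90)%180-90)/90   # tool x down: + turn is clockwise from above
    print(np.round(d,3),'turn %.3f'%t,'jaw now %.1f'%h, 'F',np.round(s["ft_force"],1),'q6 %.0f'%s["q"][5],'w %.4f'%s["grip_width"],'t',s["time_s"])
E
python3 - <<'E'
from h import *
print(Rotation.from_euler("xyz",manip.read_state()["eef_rot"],degrees=True).as_matrix().round(2))
go(.505,.329,.13,93);go(.505,.329,.035,93); print(onz('pics/top.png',148,180,.01))
E
```

```text
[[-0.   -0.89  0.45]
 [-0.    0.45  0.89]
 [-1.    0.   -0.  ]]
[ 0.356 -1.014 -0.097] turn -0.329 jaw now 63.4 F [ 0.1 -0.4 -0.1] q6 -12 w 0.0929 t 0.1
[ 0.672 -1.014 -0.096] turn -0.329 jaw now 63.4 F [ 0.1 -0.4 -0.1] q6 -12 w 0.0929 t 0.1
[0.58426755 0.42071766 0.01      ]
```

```bash
python3 -m pendant '[[0.4,[0.3,-1,-0.097],-0.33],[0.4,[0.3,-1,-0.097],-0.33],[0.4,[0.3,-1,-0.097],-0.33],[0.4,[0.3,-1,-0.097],-0.33],[0.4,[0.3,-1,-0.097],-0.33],[0.4,[0.3,-1,-0.097],-0.33],[0.4,[0.3,-1,-0.097],-0.33],[0.4,[0.3,-1,-0.097],-0.33],[0.4,[0.3,-1,-0.097],-0.33],[0.4,[0.3,-1,-0.097],-0.33]]'; python3 - <<'E'
from h import *
go(.505,.329,.035,93); snap("wrist","pics/wrist1.png")
E
```

```text
time_s: 1.1
position: [0.5006, 0.332, 0.213]
eef_rot: [56.8, 90.0, 149.9]
ft_force: [-0.0, 0.0, 0.9]
grip_width: 0.0653
[ 0.376 -0.014 -0.011] turn 0.001 jaw now 93.1 F [-0.   0.   0.9] q6 -70 w 0.0653 t 1.1
```

View pics/wrist1.png

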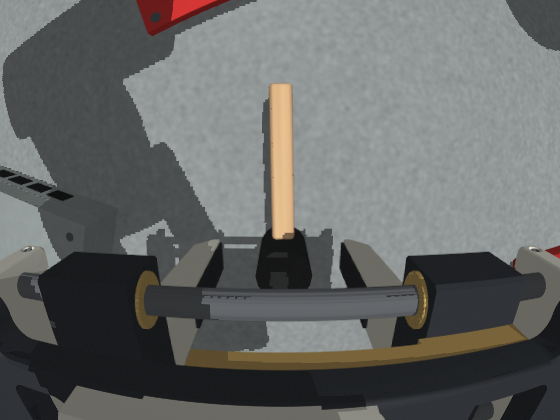

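The wrist view shows the handle running from its end at (281,85) to the head at (284,237), centred between the fingers.

```bash
python3 - <<'E'
from h import *
f='pics/wrist1.png'
a=onz(f,281,85,.045);b=onz(f,284,236,.045);d=b-a
u=d/np.linalg.norm(d); print(a,b,np.linalg.norm(d),np.degrees(np.arctan2(d[1],d[0])))
g=a+u*.110; print(g, a+u*.146); go(g[0],g[1],.035,np.degrees(np.arctan2(d[1],d[0]))+90)
E
```

```text
[0.39806225 0.32819207 0.045     ] [0.51669529 0.33700106 0.045     ] 0.11895964476652544 4.246651815251792
[0.50776024 0.3363376  0.045     ] [0.54366141 0.3390034  0.045     ]
[ 0.376 -0.025  0.012] turn -0.012 jaw now 93.2 F [ 0.1 -0.6 -0.2] q6 -70 w 0.0651 t 1.15
```

```bash
python3 -m pendant '[[0.4,[0.15,-0.025,0.006],-0.012],[0.4,[0.3,-0.025,0.006],-0.012],[0.4,[0.376,-0.025,0.006],-0.012],[0.4,[0.376,-0.025,0.006],-0.012],[-1,[0.376,-0.025,0.006],-0.012],[-1,[0.376,-0.025,0.006],-0.012],[-1,[0.376,-0.025,0.006],-0.012],[-1,[0.376,-0.025,0.006],-0.012],[-1,[0.376,-0.025,0.006],-0.012],[-1,[0.376,-0.025,0.006],-0.012],[-1,[0.376,-0.025,0.006],-0.012],[-1,[0.376,-0.025,0.006],-0.012]]'; python3 - <<'E'
from h import *
go(.505,.329,.19)
E
```

```text
time_s: 2.35
position: [0.5092, 0.3334, 0.1002]
eef_rot: [-57.6, 90.0, 36.5]
ft_force: [-0.3, -0.0, 2.1]
grip_width: 0.018
[-0.517  0.015 -0.014] turn 0.000 jaw now 94.1 F [-0.3 -0.   2.1] q6 -71 w 0.0180 t 2.35
```

```bash
python3 - <<'E'
from h import *
go(.552,.0847,.15,94.1)
E
python3 -m pendant '[[-1,[-0.12,0,0],0],[-1,[-0.25,0,0],0],[-1,[-0.38,0,0],0],[-1,[-0.4,0.2,-0.2],0],[-1,[-0.4,0.2,-0.4],0],[-1,[-0.4,-0.1,-0.6],0],[-1,[-0.4,-0.1,-0.6],0]]'; python3 - <<'E'
from h import *
go(.552,.0847,.155,94.1)
E
```

```text
[-0.384 -0.083 -0.837] turn 0.000 jaw now 94.1 F [-0.3 -0.   2.1] q6 -71 w 0.0180 t 2.35
time_s: 3.05
position: [0.5332, 0.1731, 0.2193]
eef_rot: [89.3, 89.9, -176.4]
ft_force: [0.0, 1.1, -2.1]
grip_width: 0.0175
[-0.003 -0.041 -0.298] turn 0.001 jaw now 94.2 F [ 0.   1.1 -2.1] q6 -88 w 0.0175 t 3.05
```

```bash
python3 -m pendant '[[-1,[0,-0.04,-0.15],0],[-1,[0,-0.04,-0.27],0],[-1,[0,-0.04,-0.3],0],[-1,[0,-0.04,-0.3],0],[-1,[0,-0.04,-0.3],0]]'; python3 - <<'E'
from h import *
go(.552,.0847,.127,94.1)
snap("wrist","pics/wrist2.png");c=snap("side","pics/side2.png")
w=cv2.imread('pics/wrist2.png')[180:400,130:430]; s=cv2.imread('pics/side2.png')[100:270,200:420]
cv2.imwrite('pics/c2.png',np.hstack([cv2.resize(w,(400,293)),cv2.resize(s,(380,293),interpolation=cv2.INTER_CUBIC)]))
E
```

```text
time_s: 3.55
position: [0.5527, 0.0861, 0.2193]
eef_rot: [51.9, 89.9, 146.1]
ft_force: [-0.0, -0.1, -2.6]
grip_width: 0.0181
[ 0.09   0.002 -0.005] turn 0.000 jaw now 94.1 F [-0.  -0.1 -2.6] q6 -97 w 0.0181 t 3.55
```

View pics/c2.png

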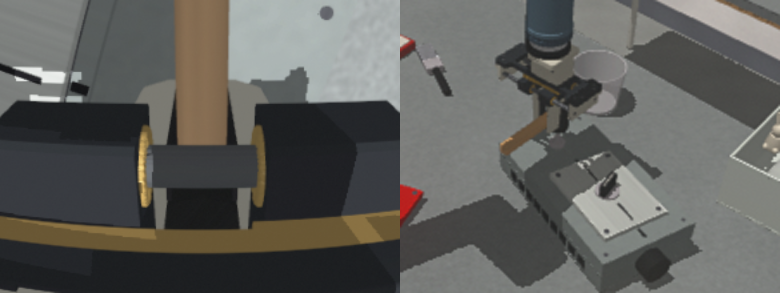

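The mallet is held level above the pin. Now I'll press down in small steps.

```bash
python3 -m pendant '[[-1,[0.05,0,-0.003],0],[-1,[0.085,0,-0.003],0],[-1,[0.095,0,-0.003],0],[-1,[0.1,0,-0.003],0],[-1,[0.105,0,-0.003],0],[-1,[0.11,0,-0.003],0],[-1,[0.11,0,-0.003],0]]'; python3 -m pendant '[[-1,[0.005,0,0],0],[-1,[0.01,0,0],0],[-1,[0.015,0,0],0],[-1,[0.015,0,0],0]]';  python3 -m pendant '[[-1,[0.005,0,0],0],[-1,[0.01,0,0],0],[-1,[0.01,0,0],0]]'
```

```text
time_s: 4.35
position: [0.5534, 0.0847, 0.187]
eef_rot: [-70.7, 90.0, 23.5]
ft_force: [-1.0, 2.0, 0.7]
grip_width: 0.0181
time_s: 4.75
position: [0.5535, 0.0844, 0.1822]
eef_rot: [-82.9, 90.0, 11.2]
ft_force: [-1.0, 2.8, 1.3]
grip_width: 0.0174
time_s: 5.05
position: [0.5534, 0.0844, 0.1801]
eef_rot: [-103.3, 90.0, -9.1]
ft_force: [-2.9, 2.6, 7.0]
grip_width: 0.0181
```

```bash
python3 -m pendant '[[-1,[0.006,0,0],0],[-1,[0.01,0,0],0],[-1,[0.01,0,0],0]]'; python3 - <<'E'
from h import *
c=snap("side","pics/side3.png")
s=cv2.imread('pics/side3.png')[110:220,240:380]
cv2.imwrite('pics/c3.png',cv2.resize(s,None,fx=5,fy=5,interpolation=cv2.INTER_CUBIC))
E
```

```text
time_s: 5.35
position: [0.553, 0.0843, 0.1791]
eef_rot: [-121.4, 89.9, -27.3]
ft_force: [-10.7, 1.6, 22.5]
grip_width: 0.0176
```

View pics/c3.png

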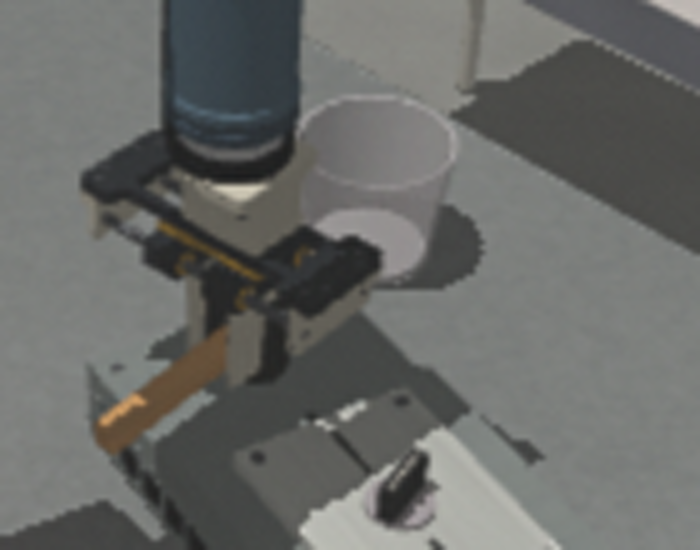

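The force rose steeply to about 25 N, so the face is on the collar. I'll take the mallet back to its original spot.

```bash
python3 -m pendant '[[-1,[-0.05,0,0],0],[-1,[-0.12,0,0],0],[-1,[-0.2,0,0],0],[-1,[-0.2,0.1,0.15],0],[-1,[-0.2,0.1,0.3],0],[-1,[-0.2,0.1,0.45],0],[-1,[-0.2,0.1,0.6],0],[-1,[-0.2,0.1,0.75],0],[-1,[-0.2,0.1,0.83],0],[-1,[-0.2,0.1,0.83],0]]'; python3 - <<'E'
from h import *
go(.507,.333,.036)
snap("top","pics/top2.png");snap("wrist","pics/wrist3.png")
s=cv2.imread('pics/top2.png')[130:260,150:380]; w=cv2.imread('pics/wrist3.png')
cv2.imwrite('pics/c4.png',cv2.resize(s,None,fx=3.4,fy=3.4,interpolation=cv2.INTER_CUBIC))
E
```

```text
time_s: 6.4
position: [0.5046, 0.3332, 0.2349]
eef_rot: [118.3, 90.0, -147.4]
ft_force: [-0.1, -0.5, -3.5]
grip_width: 0.0178
[ 0.445 -0.008 -0.001] turn 0.000 jaw now 94.4 F [-0.1 -0.5 -3.5] q6 -71 w 0.0178 t 6.4
```

View pics/c4.png

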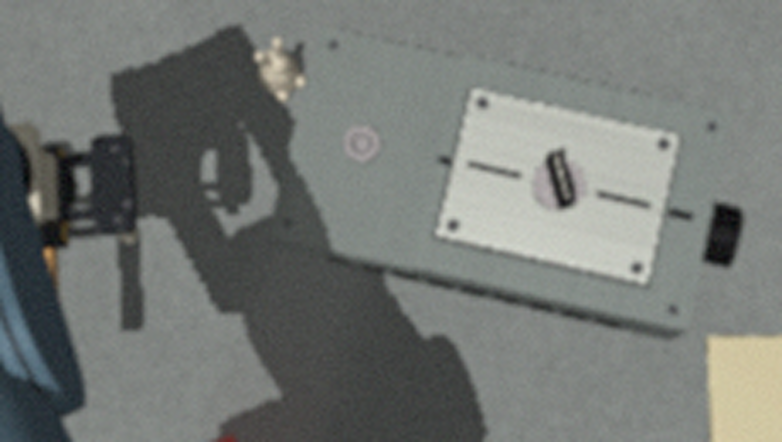

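The pin now shows as a flush ring at (362,143) with no raised top or shadow. The rabbit at (281,68) hasn't moved. Next I'll lower the mallet.

```bash
python3 -m pendant '[[-1,[0.15,-0.008,0],0],[-1,[0.3,-0.008,0],0],[-1,[0.41,-0.008,0],0],[-1,[0.435,-0.008,0],0],[-1,[0.442,-0.008,0],0],[-1,[0.442,-0.008,0],0]]'; python3 -m pendant '[[-1,[0.003,0,0],0],[-1,[0.006,0,0],0],[-1,[0.006,0,0],0]]'
```

```text
time_s: 7.1
position: [0.509, 0.3304, 0.105]
eef_rot: [-79.5, 89.9, 14.6]
ft_force: [0.4, 0.2, -2.2]
grip_width: 0.0176
time_s: 7.4
position: [0.5082, 0.331, 0.103]
eef_rot: [-74.0, 89.9, 20.1]
ft_force: [-0.3, 0.4, -3.4]
grip_width: 0.0182
```

```bash
python3 -m pendant '[[-1,[0.003,0,0],0],[-1,[0.006,0,0],0],[-1,[0.009,0,0],0],[-1,[0.009,0,0],0]]';  python3 -m pendant '[[-1,[0.003,0,0],0],[-1,[0.005,0,0],0],[-1,[0.005,0,0],0]]'
```

```text
time_s: 7.8
position: [0.5077, 0.3309, 0.0996]
eef_rot: [-74.1, 90.0, 20.0]
ft_force: [-1.6, -0.4, 3.3]
grip_width: 0.0176
time_s: 8.1
position: [0.5077, 0.3309, 0.0995]
eef_rot: [-76.2, 90.0, 18.0]
ft_force: [-6.2, -1.7, 12.4]
grip_width: 0.018
```

```bash
python3 -m pendant '[[-1,[-0.005,0,0],0],[0.3,[-0.005,0,0],0],[0.3,[-0.005,0,0],0],[0.3,[-0.005,0,0],0],[0.3,[-0.005,0,0],0],[0.3,[-0.005,0,0],0],[0.3,[-0.005,0,0],0],[0.3,[-0.1,0,0],0],[0.3,[-0.25,0,0],0],[0.3,[-0.4,0,0],0],[0.3,[-0.4,0,0],0]]'; python3 - <<'E'
from h import *
snap("top","pics/top3.png");snap("wrist","pics/wrist4.png")
go(.5472,-.0772,.20,12.4+90)
go(.5472,-.0772,.20,76.3)
E
```

```text
time_s: 9.2
position: [0.5107, 0.3322, 0.2248]
eef_rot: [-71.3, 89.3, 22.9]
ft_force: [0.3, 0.4, 0.9]
grip_width: 0.0604
[-0.156 -0.032 -1.366] turn -0.092 jaw now 94.2 F [ 0.2  0.5 -0.7] q6 -72 w 0.0608 t 9.3
[-0.156 -0.032 -1.366] turn 0.198 jaw now 94.2 F [ 0.2  0.5 -0.7] q6 -72 w 0.0608 t 9.3
```

View pics/wrist4.png

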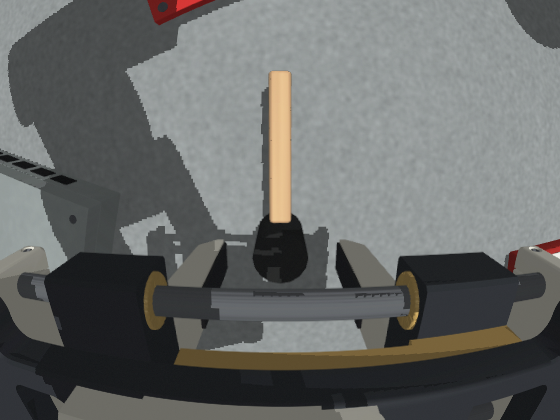

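The mallet stands on the table on its face, its handle running from (280,72) to (281,221). Now I'll move to the fastener, choosing the wrist turn that leaves range for the counter-clockwise rotation.

```bash
python3 -m pendant '[[0.2,[-0.15,-0.03,-0.15],0.1],[0.2,[-0.15,-0.03,-0.3],0.2],[0.2,[-0.15,-0.03,-0.45],0.3],[0.2,[-0.15,-0.03,-0.6],0.4],[0.2,[-0.15,-0.03,-0.75],0.5],[0.2,[-0.15,-0.03,-0.9],0.6],[0.2,[-0.15,-0.03,-1],0.7],[0.2,[-0.15,-0.03,-1],0.8],[0.2,[-0.15,-0.03,-1],0.9],[0.2,[-0.15,-0.03,-1],1],[0.2,[-0.15,-0.03,-1],1],[0.2,[-0.15,-0.03,-1],1]]'; python3 - <<'E'
from h import *
go(.5472,-.0772,.19,-77.6)
E
```

```text
time_s: 10.5
position: [0.5375, 0.0322, 0.2606]
eef_rot: [167.5, 89.8, 171.6]
ft_force: [0.7, 0.3, 0.4]
grip_width: 0.0555
[ 0.017 -0.366  0.006] turn 0.908 jaw now 4.1 F [0.7 0.3 0.4] q6 -13 w 0.0555 t 10.5
```

```bash
python3 -m pendant '[[0.2,[0.017,-0.12,0.006],0.1],[0.2,[0.017,-0.24,0.006],0.2],[0.2,[0.017,-0.366,0.006],0.3],[0.2,[0.017,-0.366,0.006],0.4],[0.2,[0.017,-0.366,0.006],0.5],[0.2,[0.017,-0.366,0.006],0.6],[0.2,[0.017,-0.366,0.006],0.7],[0.2,[0.017,-0.366,0.006],0.8],[0.2,[0.017,-0.366,0.006],0.908],[0.2,[0.017,-0.366,0.006],0.908],[0.2,[0.017,-0.366,0.006],0.908],[0.2,[0.017,-0.366,0.006],0.908],[0.2,[0.017,-0.366,0.006],0.908]]'; python3 - <<'E'
from h import *
go(.5472,-.0772,.118,-77.6)
snap("wrist","pics/wrist5.png")
w=cv2.imread('pics/wrist5.png')
cv2.imwrite('pics/c5.png',w)
E
```

```text
time_s: 11.8
position: [0.548, -0.0771, 0.2571]
eef_rot: [-122.4, 90.0, 160.2]
ft_force: [-0.4, -0.9, 0.1]
grip_width: 0.0559
[ 0.246 -0.002  0.   ] turn 0.002 jaw now -77.4 F [-0.4 -0.9  0.1] q6 58 w 0.0559 t 11.8
```

View pics/c5.png

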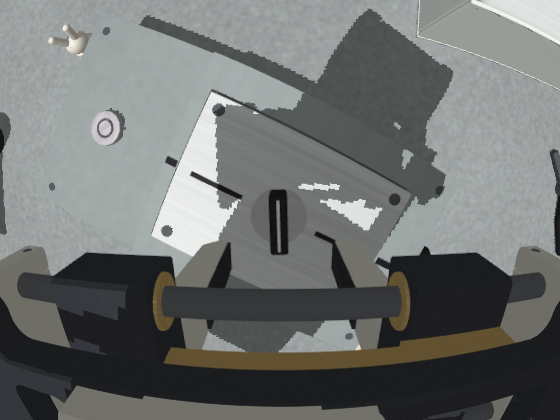

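The wing stands upright in the image from (278,192) to (279,252), square to the jaws and centred. The pin at (106,128) is flush. I'll descend, grip and turn.

```bash
python3 -m pendant '[[0.2,[0.12,-0.002,0],0],[0.2,[0.22,-0.002,0],0],[0.2,[0.243,-0.002,0],0],[0.2,[0.243,-0.002,0],0],[-1,[0.243,-0.002,0],0],[-1,[0.243,-0.002,0],0],[-1,[0.243,-0.002,0],0],[-1,[0.243,-0.002,0],0],[-1,[0.243,-0.002,0],0],[-1,[0.243,-0.002,0],0],[-1,[0.243,-0.002,0],0],[-1,[0.243,-0.002,0],0]]'; python3 - <<'E'
from h import *
go(.5472,-.0772,.118,-13.7)
E
```

```text
time_s: 13.05
position: [0.5475, -0.0769, 0.1846]
eef_rot: [-174.3, 90.0, 108.1]
ft_force: [-0.2, 2.6, 1.5]
grip_width: 0.0129
[ 0.004 -0.001  0.001] turn -0.710 jaw now -77.6 F [-0.2  2.6  1.5] q6 58 w 0.0129 t 13.05
```

```bash
python3 -m pendant '[[-1,[0,0,0],-0.07],[-1,[0,0,0],-0.15],[-1,[0,0,0],-0.23],[-1,[0,0,0],-0.31],[-1,[0,0,0],-0.39],[-1,[0,0,0],-0.47],[-1,[0,0,0],-0.55],[-1,[0,0,0],-0.62],[-1,[0,0,0],-0.68],[-1,[0,0,0],-0.71],[-1,[0,0,0],-0.71],[-1,[0,0,0],-0.71]]'; python3 - <<'E'
from h import *
go(.5472,-.0772,.118,-13.7)
E
python3 -m pendant '[[-0.9,[0,0,0],0],[0.4,[0,0,0],0],[0.4,[0,0,0],0],[0.4,[0,0,0],0],[0.4,[0,0,0],0],[0.4,[0,0,0],0],[0.4,[-0.1,0,0],0],[0.4,[-0.23,0,0],0],[0.4,[-0.23,0,0],0],[0.4,[-0.23,0,0],0]]'
python3 - <<'E'
from h import *
go(.5472,-.0772,.118,-13.7)
snap("wrist","pics/wrist6.png")
E
```

```text
time_s: 14.25
position: [0.5481, -0.0774, 0.1849]
eef_rot: [-3.8, 89.9, -17.5]
ft_force: [2.0, 1.3, 0.7]
grip_width: 0.0125
[ 0.005  0.    -0.003] turn -0.001 jaw now -13.7 F [2.  1.3 0.7] q6 -6 w 0.0125 t 14.25
time_s: 15.25
position: [0.5479, -0.0774, 0.2545]
eef_rot: [-8.6, 89.9, -22.2]
ft_force: [-1.1, -0.1, -0.2]
grip_width: 0.0649
[ 0.237  0.    -0.003] turn 0.000 jaw now -13.7 F [-1.1 -0.1 -0.2] q6 -6 w 0.0649 t 15.25
```

View pics/wrist6.png

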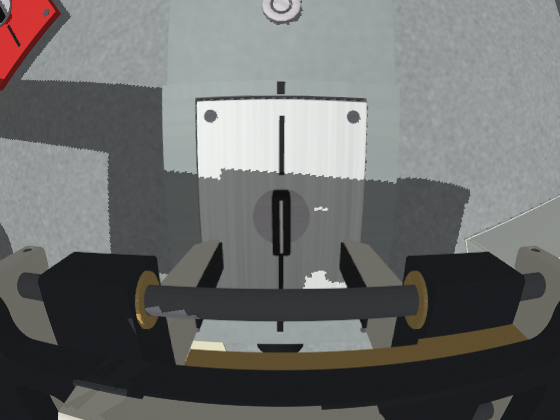

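The slot at (281,200–250) lines up with the grooves at u=281 and with the jaws. Now I'll press, with the fingers open either side of the disc.

```bash
python3 -m pendant '[[0.4,[0.12,0,-0.003],0],[0.4,[0.22,0,-0.003],0],[0.4,[0.25,0,-0.003],0],[0.4,[0.26,0,-0.003],0],[0.4,[0.268,0,-0.003],0],[0.4,[0.276,0,-0.003],0],[0.4,[0.284,0,-0.003],0],[0.4,[0.284,0,-0.003],0]]';python3 -m pendant '[[0.4,[0.004,0,0],0],[0.4,[0.008,0,0],0],[0.4,[0.008,0,0],0]]'
```

```text
time_s: 16.1
position: [0.5471, -0.0772, 0.1695]
eef_rot: [-6.2, 89.9, -19.8]
ft_force: [-3.1, 1.1, 6.5]
grip_width: 0.0653
time_s: 16.4
position: [0.5471, -0.0772, 0.1684]
eef_rot: [-7.3, 89.9, -21.0]
ft_force: [-5.3, 1.9, 14.0]
grip_width: 0.0649
```

```bash
python3 -m pendant '[[0.4,[0.003,0,0],0],[0.4,[0.006,0,0],0],[0.4,[0.006,0,0],0],[0.4,[0.006,0,0],0],[0.4,[0.006,0,0],0]]'; python3 - <<'E'
from h import *
go(.5472,-.0772,.1,-13.7)
snap("side","pics/side9.png");snap("wrist","pics/wrist9.png")
s=cv2.imread('pics/side9.png')[130:280,150:400]; w=cv2.imread('pics/wrist9.png')[0:340,100:460]
cv2.imwrite('pics/c9.png',np.hstack([cv2.resize(s,(480,390),interpolation=cv2.INTER_CUBIC)[:378],cv2.resize(w,(320,302)).copy() if 0 else cv2.copyMakeBorder(cv2.resize(w,(320,302)),0,76,0,0,0)]))
E
```

```text
time_s: 16.9
position: [0.5471, -0.0771, 0.1683]
eef_rot: [-10.1, 89.8, -23.7]
ft_force: [-7.9, 2.5, 26.3]
grip_width: 0.0648
[ 0.01 -0.    0.  ] turn 0.001 jaw now -13.7 F [-7.9  2.5 26.3] q6 -6 w 0.0648 t 16.9
```

View pics/c9.png

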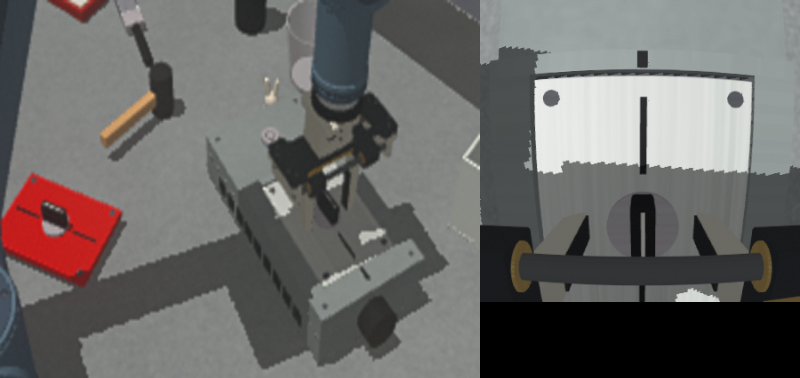

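The last 12 N moved the panel only 0.1 mm, so it is on its hard stop. The view shows it in the recess, the slot aligned, the mallet standing alone and the rabbits in place. Handing in.

```bash
python3 - <<'E'
from plant import manip
print(manip.hand_in()); s=manip.read_state(); print(s["time_s"],s["position"],s["ft_force"])
E
```

```text
the job is handed in; nothing more can be done
None
the job is handed in; nothing more can be done
```

The job is done and handed in at about 17 s of the 58 s allowed; the hand-in gives no verdict.

- **Lock pin:** I drove it down with the mallet until the face stopped hard on the collar at about 25 N. The later pictures show the pin flush.
- **Mallet:** It is back on its face at its original spot, clear of the machine and let go.
- **Fastener:** I turned it about 64° counter-clockwise. In the wrist picture its slot lines up with the grooves.
- **Panel:** The open fingers are holding it down on either side of the fastener. At about 26 N the fingertips are at 84 mm, which is rim height, and the last 12 N moved it only 0.1 mm, so it is seated.
- **Other things:** In the pictures I checked, the rabbit near the pin and the paintbrush hadn't moved. The pliers and the second rabbit weren't in the later crops, but the arm never went near them.

No check failed. The only disagreement was about 6 mm between the top and wrist cameras on the mallet's sideways position, which the closing jaws took up. The lateral force reading was about 8 N in the final hold.

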